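# Lock the spice tray down with the yellow collar

## Task

The spice tray bounces on its spring: lock it down. Fetch the yellow collar, slide it down over the tray's steel rod and press it gently past the sprung balls until it clicks and stays, holding the tray down by itself. Stop pressing after the click so that the tray is never forced down towards its bottom stop, and leave the tin, the jar and the carton where they are.

Things in the scene. Friction and masses are not known exactly. Their poses are not given: they have to be found in the camera images.
- collar_center (a point): Centre (20 mm above the underside, z along the axis) of the loose yellow plastic collar: upright faceted sleeve, 40 mm across, 40 mm high, 0.07 to 0.14 kg, bore 18.5 mm right through. It stands on the counter with its funnel end (bore widening to 26 mm over the lowest 8 mm) down, as it goes on the rod. Grip its upper half, any yaw, at 60 N or so.
- foot_axis (a point): Point at counter height on the vertical axis of the fixed spice stand: wooden foot 124 mm across; above it a round wooden tray 180 mm across (rim 16 mm high, three low tins at least 50 mm off the axis) with a white hub 44 mm across, its top 16 mm above the tray; through the hub, on the axis, rises a polished steel rod.
- rod_mean (a point): Mean place of the steel rod's tip, 147 mm above the counter on the stand's axis. Rod, balls and tray sit on a pillar drawn out by an unmarked amount, different each time, so the true tip is up to 12 mm higher or lower (not measured). Rod 16 mm across, tip coned over 10 mm; tip 57 mm above the hub's top when the tray is up.
- balls_mean (a point): Mean place, on the axis, of the three sprung brass balls (10 mm) that stand out 3.5 mm around the rod, 17.6 mm below its tip; they share the tip's unknown offset. The funnel passes them with a short push of 9 to 14 N, then the collar slides easily (under 4 N) till it meets the hub. With the tray 3 to 4 mm down they snap out over the collar's top edge: the push drops.
- tray (a joint): How far the sprung tray is pressed down, in m: 0 fully up (unlocked), about 0.0035 when held by the locked collar, 0.013 at its hard bottom stop. The spring takes 2.5 N to start and 1.5 N more per mm: 8.5 N at 4 mm, 14.5 N at 8 mm. More than 9 mm (16 N) is forcing it.
- spice_tin: Loose tin with a green band, 52 mm across, 75 mm high, standing on the counter; origin at the centre of its underside. Bystander.
- grain_jar: Loose white jar with a brass lid, 90 mm across, 130 mm high; origin at the centre of its underside. Bystander.
- carton: Loose cardboard carton with an orange disc, 50 x 110 x 150 mm high; origin at the centre of its underside. Bystander.
Not all that is in view belongs to the job. Leave any blue or green look-alike of the part that bears foot_axis alone.

How it is judged (in metres and radians):
On the way, in this order (a step that is already met when the one before it is completed fails the run):
1. the collar is over the rod, upright, the tray not yet pressed (horizontal distance between collar_center and foot_axis below 0.008 m and height (world z) of collar_center below 0.158 m and angle between collar_center's own z axis and vertical below 0.2 rad and value of joint tray below 0.001 m), for 0.05 s.
2. the collar has pressed the tray down (horizontal distance between collar_center and foot_axis below 0.005 m and value of joint tray above 0.0025 m), for 0.1 s.
At the end, for the whole second after the job is handed in: the collar is on the rod (axis within 5 mm and 0.12 rad, its centre 85 to 128 mm above the counter), locked under the balls so that it alone holds the tray 2.5 to 7.5 mm down, at rest (all of step 2 and angle between collar_center's own z axis and vertical below 0.12 rad and height (world z) of collar_center between 0.085 and 0.128 m and value of joint tray below 0.0075 m and velocity of joint tray below 0.005 m/s); the robot touches nothing.
It fails at once if the tray is forced down more than 9 mm (about 16 N) (value of joint tray above 0.009 m).
It fails at once if the tin, the jar or the carton is moved by more than 30 mm (distance of any of spice_tin, grain_jar, carton from where it was at the start of the episode above 0.03 m).
It also fails if it takes over 42 s, if anything falls off the work surface, if the arm or the gripper's body presses on something with over 40 N, if the wrist force passes 120 N, or if a joint passes its speed limit or range.

## Robot

A 6-joint arm with a two-finger parallel gripper is mounted at the origin on the work surface. World frame = base frame: x ahead of the robot, y to its left, z up, the work surface at z = 0. Lengths are in mm, angles in rad, forces in N, time in s.
With the tool pointing down it reaches from about 350 to 875 mm from the base axis. Payload 4.2 kg.
Tool frame: the origin (TCP) lies at the very end of the fingers, on their centre line; the grasp point (between the pads) lies 19 mm behind it; z points along the fingers, y is the line along which they close (so a half turn about z gives the same grasp; the last joint's range is limited). The gripper opens to 85 mm and grips with 20 to 120 N. Pads are 22 mm wide; open, the fingers measure 114 mm over their backs; the gripper's body (76 mm by 85 mm) begins 54 mm behind the grasp point. The pads swing forward as they close: fully open they stand 13 mm farther back than shut.
Start: joints at [1.424, 0.385, 0.008, 0, -1.194, -0.259], TCP at [246.688, 574.234, 231.312] pointing down, gripper open.
Joint ranges: [-3.14, 3.14], [-1.21, 2.06], [-1.07, 1.41], [-3.16, 2.05], [-2.99, -0.16], [-3.1, 3.1]. Speed limits (rad/s): [2.79, 2.79, 3.14, 3.14, 3.14, 3.14].

## Interface

Orientations are given as a unit quaternion [x, y, z, w].
In Python, from bench import read_state, get_image, camera_model, job_done gives the robot as it stands.
- The arm moves only by the shell command python3 -m handwheel 'ROWS'. ROWS is JSON, a list of rows, each a list of 7 numbers: the shift along the tool's x, y, z in m, then the turn, a rotation vector about the tool's x, y, z in rad, then the gripper's target within -1 to 1 (fully open at 1, half-way at 0, shut at -1). In form: [[dx, dy, dz, wx, wy, wz, jaw], ...]. A call has 1 to 10 rows; each row is the pose to reach, as a shift and turn from the pose commanded when the call began, along the tool's axes at that moment; what a row does not reach only later rows make up. A row lasts 1/8 s, in which the tool goes at most 62.5 mm and 10.7 degrees, less where a joint would pass 70% of its speed; a pose out of reach is approached as far as the arm can. A call with a gripper value outside its range is refused whole. The fingers move at their own pace and stop on an object; the grip force is fixed at half the most. Time passes only in rows, so rows that repeat a pose let the fingers close. It gives the time, the measured TCP pose, the force, the opening and the grip force at its end, in the units of the state.
- read_state(): the state, without advancing time (a new reading comes with each control period).
- get_image(name): name is "scene" or "top" or "wrist"; returns (picture, depth): 420x560x3 uint8, blue, green, red; 420x560 float32, mm along the optical axis (not along the pixel's ray), 0 where there is no reading.
- camera_model(name): a dict with "K" (3x3 intrinsics, pixels), "dist" ([k1, k2, p1, p2, k3] as OpenCV has them; the pictures are not rectified), "rvec" (rotation vector, rad) and "tvec" (3), from world to camera coordinates, as OpenCV has them; the wrist camera has in their place "hand_eye" (4x4, takes a point from camera to tool coordinates, whose origin is the TCP and whose axes are the flange's). Camera axes: x right, y down, z forward; pixel columns grow to the right and rows downward; lengths in mm; the calibration is good to about 2 mm. A picture is of the moment at which its call begins: read the wrist's pose just before it. camera_model takes no time and is no camera call.
- job_done(): hands the job in; it is judged then, once.
The state is a dict: "clock": time; "joints": joint angles; "joint_vel": joint speeds; "joint_efforts": joint torques, N m; "position": TCP position; "ee_rot": TCP orientation; "contact_force": force on the tool from outside, world axes, zero at the start; "wrist_torque": the same for the moment, N m; "gripper_width": finger opening in mm; "grasp_force": force on a finger pad.
Only numpy, scipy, OpenCV 4.12 (cv2) and the standard library are available. Lean on these libraries where they do the work, as an engineer would, in place of code of your own. Each camera call takes 0.05 s, during which the arm holds its last target. There are 200 camera calls.

## Working session

There is one attempt and no reset: what is moved stays moved. The work goes in short steps, Python scripts to look and compute and a shell command to move; the robot and the scene stay as the last step left them, time stands still between calls to the robot, and variables do not carry over. Pictures are saved under pics/ and viewed, at most 10 in all, crops included, and the job is handed in when it is done.

```bash
mkdir -p pics; ls
python3 - <<'E'
from bench import *
import cv2,numpy as np
s=read_state();print({k:np.round(v,3) for k,v in s.items()})
for n in("scene","top"):
    im,d=get_image(n);cv2.imwrite(f"pics/{n}0.png",im);np.savez(f"pics/{n}0.npz",im=im,d=d)
    print(camera_model(n))
print(camera_model("wrist"))
E
```

```text
pics
{'clock': np.float64(0.0), 'joints': array([ 1.424e+00,  3.860e-01,  7.000e-03, -1.000e-03, -1.194e+00,
       -2.590e-01]), 'joint_vel': array([-0.   , -0.002, -0.   , -0.001, -0.001,  0.   ]), 'joint_efforts': array([ 1.0000e-03, -3.9229e+01,  1.8840e+01,  4.1860e+00, -5.0000e-03,
        0.0000e+00]), 'position': array([246.469, 573.692, 230.219]), 'ee_rot': array([ 0.979, -0.202, -0.   ,  0.001]), 'contact_force': array([ 0.139, -0.117, -0.74 ]), 'wrist_torque': array([-0.008, -0.023, -0.003]), 'grasp_force': np.float64(0.0), 'gripper_width': np.float64(85.553)}
{'K': array([[428.14645008,   0.        , 280.28054834],
       [  0.        , 428.14645008, 208.69943423],
       [  0.        ,   0.        ,   1.        ]]), 'dist': array([0.04043853, 0.        , 0.        , 0.        , 0.        ]), 'rvec': array([ 1.68306274,  1.73093033, -0.78010876]), 'tvec': array([  16.46337003, -307.8806864 , 1396.88866386])}
{'K': array([[472.92107809,   0.        , 288.60871037],
       [  0.        , 472.92107809, 208.64467216],
       [  0.        ,   0.        ,   1.        ]]), 'dist': array([0.04211572, 0.        , 0.        , 0.        , 0.        ]), 'rvec': array([ 2.194584  , -2.13675653,  0.0761601 ]), 'tvec': array([  -4.93831787,  619.44909532, 1051.45910057])}
{'K': array([[334.86985564,   0.        , 281.03261412],
       [  0.        , 334.86985564, 208.96067285],
       [  0.        ,   0.        ,   1.        ]]), 'dist': array([-0.05783491,  0.        ,  0.        ,  0.        ,  0.        ]), 'hand_eye': array([[ 3.22779024e-04, -9.59677633e-01, -2.81102714e-01,
         7.15995082e+01],
       [ 9.99999226e-01, -2.79125304e-05,  1.24355187e-03,
         2.12365919e-02],
       [-1.20125520e-03, -2.81102898e-01,  9.59676882e-01,
        -1.43674645e+02],
       [ 0.00000000e+00,  0.00000000e+00,  0.00000000e+00,
         1.00000000e+00]])}
```

View pics/scene0.png

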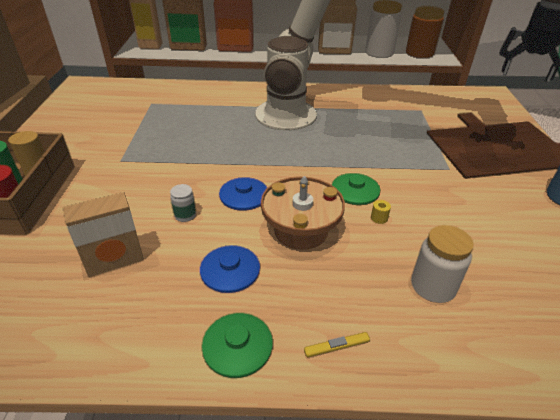

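View pics/top0.png

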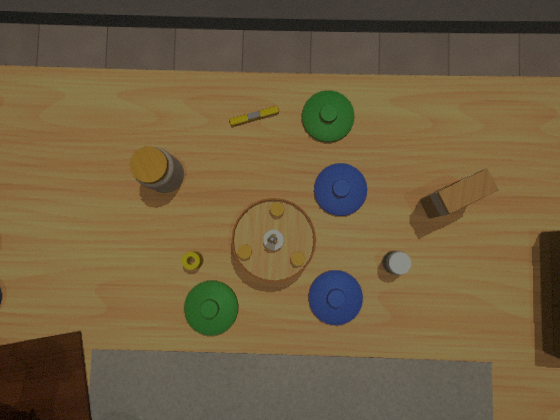

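The scene view shows the collar at about (381,212), the rod at (304,180-200) and the hub at (303,202). In the top view the collar is at about (192,261) and the hub at (273,240). The blue and green discs are look-alikes.

```bash
cat > h.py <<'E'
import numpy as np,cv2
from bench import *
from scipy.spatial.transform import Rotation as R
def cam(n,st=None):
    m=camera_model(n)
    if n=="wrist":
        T=np.eye(4);T[:3,:3]=R.from_quat(st["ee_rot"]).as_matrix();T[:3,3]=st["position"]
        T=T@m["hand_eye"];return m,T[:3,:3],T[:3,3]
    r=cv2.Rodrigues(m["rvec"])[0];return m,r.T,-r.T@m["tvec"]
def ray(c,uv):
    m,r,o=c
    p=cv2.undistortPoints(np.array([[uv]],float),m["K"],m["dist"])[0,0]
    return o,r@np.array([p[0],p[1],1])
def onz(c,uv,z):
    o,d=ray(c,uv);return o+d*(z-o[2])/d[2]
def pt(c,uv,depth):
    o,d=ray(c,uv);return o+d*depth
def proj(c,P):
    m,r,o=c
    return cv2.projectPoints(np.array([P],float),cv2.Rodrigues(r.T)[0],-r.T@o,m["K"],m["dist"])[0][0,0]
def blobs(mask,amin=30):
    n,_,s,c=cv2.connectedComponentsWithStats(mask.astype(np.uint8))
    return [(s[i].tolist(),c[i].round(1).tolist()) for i in range(1,n) if s[i,4]>=amin]
E
python3 - <<'E'
from h import *
for n,box in(("top",(170,240,215,285)),("scene",(360,195,400,230))):
    f=np.load(f"pics/{n}0.npz");im=f["im"];d=f["d"];c=cam(n)
    hsv=cv2.cvtColor(im,cv2.COLOR_BGR2HSV)
    x0,y0,x1,y1=box
    m=np.zeros(d.shape,bool);m[y0:y1,x0:x1]=cv2.inRange(hsv,(22,150,60),(35,255,255))[y0:y1,x0:x1]>0
    for s,ce in blobs(m):
        print(n,"collar",s,ce,onz(c,ce,40),onz(c,ce,20))
    ys,xs=np.nonzero(m);P=np.array([pt(c,(x,y),d[y,x]) for x,y in zip(xs,ys) if d[y,x]>0]);print(P.min(0),P.max(0),np.median(P,0))
    if n=="top": x0,y0,x1,y1=255,222,291,258
    else: x0,y0,x1,y1=285,170,325,215
    w=np.zeros(d.shape,bool);w[y0:y1,x0:x1]=(hsv[...,1]<60)[y0:y1,x0:x1]
    for s,ce in blobs(w):print(n,"hub/rod",s,ce,onz(c,ce,90))
    ys,xs=np.nonzero(w);P=np.array([pt(c,(x,y),d[y,x]) for x,y in zip(xs,ys) if d[y,x]>0])
    print(np.percentile(P,[2,10,50,90,98],axis=0).round(1))
    cv2.imwrite(f"pics/c_{n}.png",cv2.resize(im[y0-10:y1+10,x0-10:x1+10],None,fx=8,fy=8,interpolation=0))
a=cv2.imread("pics/c_top.png");b=cv2.imread("pics/c_scene.png");h=max(a.shape[0],b.shape[0])
a=cv2.copyMakeBorder(a,0,h-a.shape[0],0,0,0);b=cv2.copyMakeBorder(b,0,h-b.shape[0],0,0,0)
z=np.hstack([a,b]);z=cv2.resize(z,(780,int(h*780/z.shape[1])));cv2.imwrite("pics/c.png",z);print(z.shape)
E
```

```text
top collar [182, 251, 21, 19, 269] [191.4, 260.2] [496.82819272 225.6955718   40.        ] [496.34344114 230.15006885  20.        ]
[475.382683   207.71026711  -1.35900354] [517.15287875 256.10549731  45.37549879] [496.85742115 227.09411115  39.35094711]
top hub/rod [263, 230, 21, 20, 287] [273.2, 239.5] [546.68156615  41.42221674  90.        ]
[[526.7  22.2  91. ]
 [530.9  26.3  92.9]
 [546.3  40.4  95.5]
 [562.2  57.  143.3]
 [566.7  61.1 151.7]]
scene collar [371, 200, 20, 23, 337] [380.2, 210.8] [518.88299402 220.91365381  40.        ] [495.48358323 227.9080897   20.        ]
[434.61219401 206.8613669   -0.52176854] [519.36376248 246.70925892  42.42750528] [509.61982972 224.73264336  33.262734  ]
scene hub/rod [293, 176, 20, 34, 380] [302.5, 197.3] [538.95102231  41.48530307  90.        ]
[[534.5  21.1  81.3]
 [544.2  27.1  85.7]
 [554.4  40.5  95.2]
 [567.6  55.  139.5]
 [569.7  60.2 148.7]]
(437, 780, 3)
```

View pics/c.png

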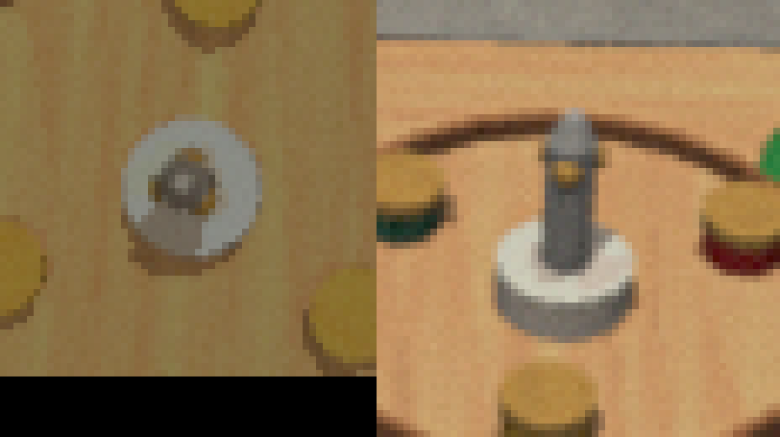

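The hub reads about (547, 41) with its top at z≈95, so the pillar is about +5 mm. The collar is at about (497, 226). The best closing line between the tins is near world y. I'll move to a viewpoint that sees both.

```bash
cat >> h.py <<'E'
def delta(target,phi=None):
    "tool-frame shift (m) and turn to put the measured TCP at target (mm), tool x at angle phi"
    s=read_state();r=R.from_quat(s["ee_rot"])
    d=r.inv().apply(np.array(target)-s["position"])/1000
    w=np.zeros(3)
    if phi is not None:
        g=R.from_matrix(np.array([[np.cos(phi),np.sin(phi),0],[np.sin(phi),-np.cos(phi),0],[0,0,-1]]).T)
        w=(r.inv()*g).as_rotvec()
    print("delta",d.round(4),w.round(4),"clock",s["clock"])
E
python3 -c "
from h import *
delta((510,150,200),-0.14)"
```

```text
delta [0.4094 0.2852 0.0309] [ 1.90e-03  2.00e-04 -2.66e-01] clock 0.1
```

```bash
python3 -m handwheel '[[0.05,0.035,0.004,0,0,-0.04,1],[0.1,0.07,0.008,0,0,-0.08,1],[0.15,0.105,0.012,0,0,-0.12,1],[0.2,0.14,0.016,0,0,-0.16,1],[0.25,0.175,0.02,0,0,-0.2,1],[0.3,0.21,0.024,0,0,-0.24,1],[0.36,0.25,0.028,0.001,0,-0.266,1],[0.39,0.272,0.03,0.002,0,-0.266,1],[0.409,0.285,0.031,0.002,0,-0.266,1],[0.409,0.285,0.031,0.002,0,-0.266,1]]'
python3 - <<'E'
from h import *
s=read_state();im,d=get_image("wrist");np.savez("pics/w1.npz",im=im,d=d,p=s["position"],q=s["ee_rot"]);cv2.imwrite("pics/w1.png",im)
c=cam("wrist",s);print(proj(c,(497,226.5,40)),proj(c,(547,41,152)))
E
```

```text
clock: 1.35
position: [510.2, 149.4, 199.6]
ee_rot: [0.997, -0.071, -0.0, -0.001]
contact_force: [0.0, -0.2, 0.4]
gripper_width: 85.6
grasp_force: 0.0
[202.64176956 215.53451459] [458.00202754 148.3063728 ]
```

View pics/w1.png

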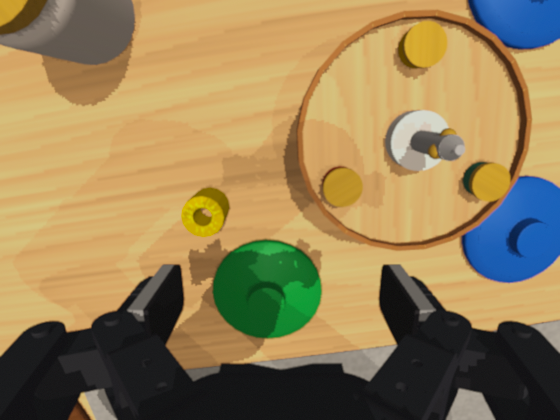

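The wrist view shows the collar's top ring centred near (204,216), the rod tip at (459,148), and the hub around (420,140), all matching the predictions within a pixel or so. Next I'll refine by triangulating across the views.

Run:
```python
from h import *
f=np.load("pics/w1.npz");im,d=f["im"],f["d"];c=cam("wrist",dict(position=f["p"],ee_rot=f["q"]))
hsv=cv2.cvtColor(im,cv2.COLOR_BGR2HSV)
# collar top ring by depth band
Z=np.zeros(d.shape)
for y in range(170,250):
    for x in range(165,245):
        if d[y,x]>0: Z[y,x]=pt(c,(x,y),d[y,x])[2]
m=(Z>34)&(Z<46)&(hsv[...,1]>120)
cn=max(cv2.findContours(m.astype(np.uint8),cv2.RETR_EXTERNAL,cv2.CHAIN_APPROX_NONE)[0],key=cv2.contourArea)
(e,ax,a)=cv2.fitEllipse(cn);print("collar",e,ax,onz(c,e,40))
sub=im[120:175,430:490];cv2.imwrite("pics/w1c.png",cv2.resize(sub,None,fx=10,fy=10,interpolation=0))
g=(hsv[...,1]<70);g[:,:445]=0;g[:135]=0;g[162:]=0;g[:,470:]=0
print(blobs(g))
T=(459,148)
obs=[(c,T),(cam("top"),(272.2,238.9)),(cam("scene"),(303.9,176.2))]
def tri(o):
    A=np.zeros((3,3));b=np.zeros(3)
    for cc,uv in o:
        p,dr=ray(cc,uv);dr=dr/np.linalg.norm(dr);M=np.eye(3)-np.outer(dr,dr);A+=M;b+=M@p
    return np.linalg.solve(A,b)
print("tip",tri(obs),tri(obs[:2]),tri(obs[1:]),tri(obs[::2]))
w=(hsv[...,1]<60)&(hsv[...,2]>150);w[:,:385]=0;w[:,452:]=0;w[:105]=0;w[178:]=0
ys,xs=np.nonzero(w);P=np.array([pt(c,(x,y),d[y,x]) for x,y in zip(xs,ys)]);print("hub z",np.percentile(P[:,2],[10,50,90]))
hc=cv2.convexHull(np.c_[xs,ys].astype(np.int32));print(cv2.fitEllipse(hc),onz(c,cv2.fitEllipse(hc)[0],95))
print("tip depth",[pt(c,(x,y),d[y,x]).round(1) for x,y in((459,148),(457,147))])
```

```text
collar (202.77667236328125, 215.27688598632812) (40.73909378051758, 42.88020706176758) [497.2338766  226.31842582  40.        ]
[([445, 135, 20, 26, 433], [453.3, 146.9])]
tip [546.74157254  40.63014849 152.22639328] [546.6769064   40.18423891 151.34668793] [546.36388757  40.70237706 151.97914409] [547.31074096  40.97174993 152.79940279]
hub z [95.21287844 96.16786588 97.04675422]
((420.2430419921875, 139.8685302734375), (57.30078887939453, 62.56911087036133), 42.47270584106445) [546.84041363  40.19701616  95.        ]
tip depth [array([547.4,  41.2, 153.4]), array([548. ,  42. , 152.9])]
```

View pics/w1c.png

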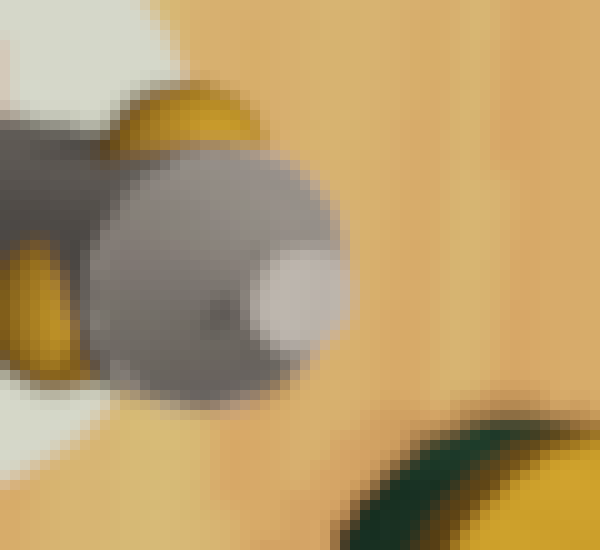

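The crop shows the flat tip centre at about (459.5,149.5), giving a tip near (547, 40.5, 152.5), +5 mm up, with the hub top at z≈96. I'll go and grasp the collar.

```bash
python3 -c "
from h import *
delta((497.2,226.3,70),-0.14);delta((497.2,226.3,11),-0.14)"
```

```text
delta [-0.0232 -0.0733  0.1299] [-0.0015  0.0007 -0.0015] clock 1.4
delta [-0.0231 -0.0732  0.1889] [-0.0015  0.0007 -0.0015] clock 1.4
```

```bash
python3 -m handwheel '[[-0.012,-0.037,0.03,-0.001,0.001,-0.001,1],[-0.023,-0.073,0.06,-0.001,0.001,-0.001,1],[-0.023,-0.073,0.1,-0.001,0.001,-0.001,1],[-0.023,-0.073,0.13,-0.001,0.001,-0.001,1],[-0.023,-0.073,0.13,-0.001,0.001,-0.001,1]]'
python3 - <<'E'
from h import *
s=read_state();im,d=get_image("wrist");c=cam("wrist",s)
u,v=proj(c,(497.2,226.3,40));print(u,v)
hsv=cv2.cvtColor(im,cv2.COLOR_BGR2HSV);Z=np.zeros(d.shape)
for y in range(max(0,int(v)-70),min(420,int(v)+70)):
    for x in range(int(u)-70,int(u)+70):
        if d[y,x]>0: Z[y,x]=pt(c,(x,y),d[y,x])[2]
m=(Z>36)&(Z<44)&(hsv[...,1]>120)&(hsv[...,0]>20)&(hsv[...,0]<36)
cn=max(cv2.findContours(m.astype(np.uint8),cv2.RETR_EXTERNAL,cv2.CHAIN_APPROX_NONE)[0],key=cv2.contourArea)
e,ax,a=cv2.fitEllipse(cn);p=onz(c,e,40);print("collar",e,ax,p);delta((p[0],p[1],11),-0.14)
E
```

```text
clock: 2.02
position: [495.4, 226.6, 68.3]
ee_rot: [0.998, -0.069, -0.002, 0.002]
contact_force: [-0.0, 1.0, 0.0]
gripper_width: 85.3
grasp_force: 0.0
280.3622575229252 242.39552275945988
collar (278.84197998046875, 242.04476928710938) (70.00151824951172, 71.68266296386719) [497.52207192 227.10193934  40.        ]
delta [0.0007 0.     0.0591] [ 0.0005 -0.0003  0.0029] clock 2.075
```

```bash
python3 -m handwheel '[[0.001,0,0.03,0,0,0,1],[0.001,0,0.05,0,0,0,1],[0.001,0,0.059,0,0,0,1],[0.001,0,0.059,0,0,0,1],[0.001,0,0.059,0,0,0,-1],[0.001,0,0.059,0,0,0,-1],[0.001,0,0.059,0,0,0,-1],[0.001,0,0.059,0,0,0,-1],[0.001,0,0.059,0,0,0,-1],[0.001,0,0.059,0,0,0,-1]]'
```

```text
clock: 3.32
position: [499.0, 227.0, 12.5]
ee_rot: [0.998, -0.069, 0.001, -0.001]
contact_force: [-0.7, 0.2, 5.6]
gripper_width: 39.1
grasp_force: 60.1
```

```bash
python3 -m handwheel '[[0,0,-0.01,0,0,0,-1],[0,0,-0.03,0,0,0,-1],[0,0,-0.07,0,0,0,-1],[0,0,-0.12,0,0,0,-1],[0,0,-0.17,0,0,0,-1],[0,0,-0.19,0,0,0,-1],[0,0,-0.19,0,0,0,-1],[0,0,-0.19,0,0,0,-1]]'
python3 -c "
from h import *
for i in range(3):
  delta((547,40.5,200),-0.14);get_image('wrist')
s=read_state();print(s['contact_force'],s['position'],s['grasp_force'])"
```

```text
clock: 4.32
position: [497.3, 225.8, 200.0]
ee_rot: [0.998, -0.07, -0.001, 0.0]
contact_force: [-0.2, -0.9, -1.3]
gripper_width: 38.8
grasp_force: 60.4
delta [7.490e-02 1.767e-01 1.000e-04] [0.0006 0.0011 0.0008] clock 4.325
delta [ 0.0749  0.1766 -0.0002] [0.0013 0.0014 0.0009] clock 4.375
delta [ 0.0748  0.1767 -0.0002] [0.0015 0.0014 0.0009] clock 4.425
[ 0.30534597  0.11086743 -0.72920331] [497.57148153 225.91678195 199.80643984] 60.44566975906491
```

```bash
python3 -m handwheel '[[0.018,0.042,0,0,0,0,-1],[0.037,0.088,0,0,0,0,-1],[0.056,0.13,0,0,0,0,-1],[0.07,0.165,0,0,0,0,-1],[0.075,0.177,0,0.001,0.001,0.001,-1],[0.075,0.177,0,0.001,0.001,0.001,-1],[0.075,0.177,0,0.001,0.001,0.001,-1]]'
python3 - <<'E'
from h import *
s=read_state();ims=[]
for n in("wrist","scene","top"):
    im,d=get_image(n);np.savez(f"pics/{n}2.npz",im=im,d=d,p=s["position"],q=s["ee_rot"]);ims.append(im)
print(s["position"],s["ee_rot"])
a=ims[0][200:400,180:380];b=cv2.resize(ims[1][110:210,255:355],(400,400),interpolation=0)
z=np.hstack([cv2.resize(a,(400,400)),b]);cv2.imwrite("pics/v2.png",z)
E
```

```text
clock: 5.35
position: [547.9, 41.6, 201.1]
ee_rot: [0.998, -0.069, 0.001, -0.001]
contact_force: [-0.5, 0.5, 0.3]
gripper_width: 39.2
grasp_force: 60.6
[547.85551832  41.61420261 201.0678158 ] [ 9.97592262e-01 -6.93396518e-02  9.51252254e-04 -8.86718218e-04]
```

View pics/v2.png

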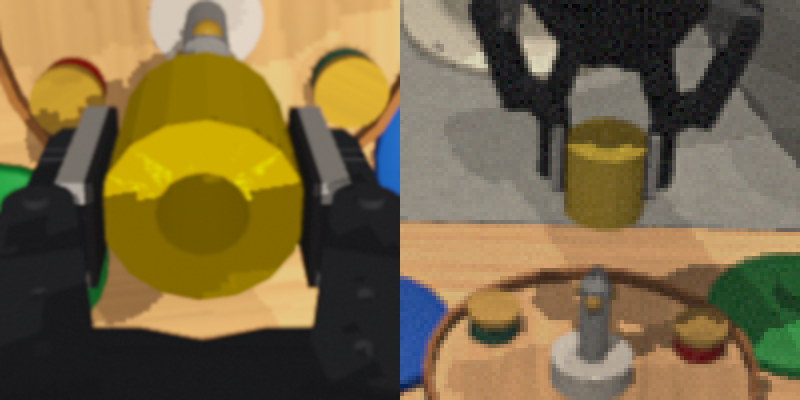

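The collar hangs upright between the pads with its bore at about (202,212) in the left half. In the scene crop the rod tip is just below and slightly left of the collar's axis. I'll measure the collar's offset.

Run:
```python
from h import *
f=np.load("pics/wrist2.npz");im,d=f["im"],f["d"];c=cam("wrist",dict(position=f["p"],ee_rot=f["q"]))
hsv=cv2.cvtColor(im,cv2.COLOR_BGR2HSV)
m=cv2.inRange(hsv,(20,120,40),(36,255,255))>0
Z=np.zeros(d.shape)
for y in range(220,380):
    for x in range(220,340):
        if d[y,x]>0 and m[y,x]: Z[y,x]=pt(c,(x,y),d[y,x])[2]
zs=Z[Z>190];print("z pct",np.percentile(zs,[2,25,50,75,98]))
zt=np.median(Z[Z>224]);print(zt)
t=(abs(Z-zt)<3)
cn=max(cv2.findContours(t.astype(np.uint8),cv2.RETR_EXTERNAL,cv2.CHAIN_APPROX_NONE)[0],key=cv2.contourArea)
e,ax,a=cv2.fitEllipse(cn);P=onz(c,e,zt);print("ring",e,ax,P,"minus TCP",P-f["p"], "diam",ax[1]*np.linalg.norm(pt(c,e,1)-c[2])*(P-c[2])[2]/(c[1][:,2][2]*1)/334.9)
# scene: silhouette of collar columns
g=np.load("pics/scene2.npz");im2=g["im"];h2=cv2.cvtColor(im2,cv2.COLOR_BGR2HSV);c2=cam("scene")
k=np.zeros(h2.shape[:2],bool);k[135:170,290:325]=cv2.inRange(h2,(20,110,30),(36,255,255))[135:170,290:325]>0
for s,ce in blobs(k):
    x,y,w,h,_=s;ctr=(x+w/2-.5,y+h/2-.5);print(s,ce)
    o,dr=ray(c2,ctr);Q=o+dr*(547-o[0])/dr[0];print("scene collar at x=547:",Q)
o,dr=ray(c2,(303.9,176.2));print("scene tip at x=547:",o+dr*(547-o[0])/dr[0])
u,v=255+(597.5-400)/4-.5,110+268/4;o,dr=ray(c2,(u,v));print("tip2",o+dr*(547-o[0])/dr[0])
s=read_state();print(s["position"],s["ee_rot"])
```

```text
z pct [194.58123304 218.20637787 228.99326253 229.66858475 230.63471895]
229.47305667245894
ring (280.98052978515625, 303.03509521484375) (91.77738952636719, 101.53941345214844) [547.04834977  41.47561953 229.47305667] minus TCP [-0.80716855 -0.13858307 28.40524088] diam 37.86528220503086
[296, 140, 21, 27, 504] [305.8, 152.9]
scene collar at x=547: [547.          42.29812814 209.0510884 ]
scene tip at x=547: [547.          41.1071229  152.46192986]
tip2 [547.          41.16161036 150.42416621]
[547.92336526  41.78486803 201.38440727] [ 9.97613131e-01 -6.90337591e-02  1.21244553e-03 -9.54927464e-04]
```

Wrist and scene agree that the collar sits about 1 mm too far in +y. I'll shift that and descend so the tip enters the funnel, stopping above the balls.

```bash
python3 -m handwheel '[[0,0.001,0.01,0,0,0,-1],[0,0.001,0.025,0,0,0,-1],[0,0.001,0.035,0,0,0,-1],[0,0.001,0.04,0,0,0,-1],[0,0.001,0.045,0,0,0,-1],[0,0.001,0.045,0,0,0,-1],[0,0.001,0.045,0,0,0,-1]]'
python3 -m handwheel '[[0,0,0.003,0,0,0,-1],[0,0,0.006,0,0,0,-1],[0,0,0.008,0,0,0,-1],[0,0,0.008,0,0,0,-1]]'
python3 -c "
from h import *
for i in range(4):
  s=read_state();print(s['position'].round(1),s['contact_force'].round(2),s['wrist_torque'].round(3));get_image('scene')"
```

```text
clock: 6.38
position: [548.3, 39.9, 156.7]
ee_rot: [0.998, -0.07, 0.002, -0.001]
contact_force: [0.2, 0.6, -0.6]
gripper_width: 38.5
grasp_force: 60.6
clock: 6.88
position: [547.9, 39.8, 148.1]
ee_rot: [0.998, -0.07, 0.001, -0.001]
contact_force: [-0.9, -0.1, -0.5]
gripper_width: 38.7
grasp_force: 60.6
[547.9  39.8 148.1] [-0.91 -0.15 -0.52] [-0.015 -0.05  -0.05 ]
[548.   39.8 148.3] [-0.38  0.8  -1.09] [-0.059  0.017  0.006]
[548.1  39.8 148.4] [ 0.62 -0.44 -0.84] [-0.061 -0.025  0.021]
[548.1  39.9 148.4] [ 0.05 -0.45 -1.07] [-0.018  0.006 -0.021]
```

```bash
for i in 1; do python3 -m handwheel '[[0,0,0.001,0,0,0,-1],[0,0,0.002,0,0,0,-1],[0,0,0.002,0,0,0,-1]]'; python3 -m handwheel '[[0,0,0.001,0,0,0,-1],[0,0,0.002,0,0,0,-1],[0,0,0.002,0,0,0,-1]]';python3 -m handwheel '[[0,0,0.001,0,0,0,-1],[0,0,0.001,0,0,0,-1]]'; done | egrep 'pos|force'
```

```text
position: [548.0, 39.8, 146.3]
contact_force: [0.6, 0.4, -1.0]
grasp_force: 60.6
position: [548.6, 40.2, 144.7]
contact_force: [1.9, 1.2, 0.4]
grasp_force: 60.8
position: [548.8, 40.3, 144.0]
contact_force: [1.4, 3.0, 2.3]
grasp_force: 61.0
```

The funnel has met the balls, with a small lateral force in +y. I'll ease 0.5 mm that way and keep pressing in 1 mm steps.

```bash
(python3 -m handwheel '[[0,-0.0005,0.0005,0,0,0,-1],[0,-0.0005,0.001,0,0,0,-1]]'; python3 -m handwheel '[[0,0,0.0005,0,0,0,-1],[0,0,0.001,0,0,0,-1]]') | egrep 'pos|force'
```

```text
position: [548.9, 40.4, 143.6]
contact_force: [0.7, 1.7, 6.5]
grasp_force: 61.4
position: [549.1, 40.2, 143.1]
contact_force: [-0.8, 1.6, 8.5]
grasp_force: 61.5
```

```bash
python3 -m handwheel '[[0,0,0.0005,0,0,0,-1],[0,0,0.001,0,0,0,-1]]' | egrep 'pos|force'
```

```text
position: [549.2, 40.1, 142.3]
contact_force: [0.1, 1.1, 9.1]
grasp_force: 61.6
```

```bash
(python3 -m handwheel '[[0,0,0.0005,0,0,0,-1],[0,0,0.001,0,0,0,-1]]'; python3 -m handwheel '[[0,0,0.0005,0,0,0,-1],[0,0,0.001,0,0,0,-1]]') | egrep 'pos|force'
```

```text
position: [549.1, 40.1, 141.1]
contact_force: [-0.0, 1.0, 7.7]
grasp_force: 61.6
position: [548.9, 40.2, 139.7]
contact_force: [-0.2, 0.4, 4.9]
grasp_force: 61.4
```

```bash
(python3 -m handwheel '[[0,0,0.0005,0,0,0,-1],[0,0,0.001,0,0,0,-1]]'; python3 -m handwheel '[[0,0,0.0005,0,0,0,-1],[0,0,0.001,0,0,0,-1]]') | egrep 'pos|force'
```

```text
position: [548.4, 40.2, 137.5]
contact_force: [1.0, 1.3, 1.1]
grasp_force: 61.0
position: [548.2, 40.3, 136.1]
contact_force: [0.8, -0.2, 0.9]
grasp_force: 60.9
```

Past the balls. Sliding down towards the hub.

```bash
(python3 -m handwheel '[[0,0,0.004,0,0,0,-1],[0,0,0.008,0,0,0,-1],[0,0,0.012,0,0,0,-1],[0,0,0.016,0,0,0,-1],[0,0,0.016,0,0,0,-1]]'; python3 -m handwheel '[[0,0,0.002,0,0,0,-1],[0,0,0.004,0,0,0,-1],[0,0,0.006,0,0,0,-1],[0,0,0.006,0,0,0,-1]]') | egrep 'pos|force'
```

```text
position: [547.8, 40.4, 119.1]
contact_force: [3.1, -0.1, -3.1]
grasp_force: 60.6
position: [548.1, 40.4, 113.9]
contact_force: [3.3, 0.2, -0.8]
grasp_force: 60.7
```

```bash
(python3 -m handwheel '[[0.0005,0,0.002,0,0,0,-1],[0.0005,0,0.004,0,0,0,-1],[0.0005,0,0.004,0,0,0,-1]]'; python3 -m handwheel '[[0,0,0.001,0,0,0,-1],[0,0,0.0015,0,0,0,-1],[0,0,0.0015,0,0,0,-1]]') | egrep 'clock|pos|force'
```

```text
clock: 11.32
position: [548.4, 40.3, 109.7]
contact_force: [3.1, 1.3, -1.7]
grasp_force: 60.7
clock: 11.7
position: [548.5, 40.3, 108.8]
contact_force: [1.0, 0.3, 0.6]
grasp_force: 60.9
```

```bash
(python3 -m handwheel '[[0,0,0.0005,0,0,0,-1],[0,0,0.001,0,0,0,-1],[0,0,0.001,0,0,0,-1]]'; python3 -m handwheel '[[0,0,0.0005,0,0,0,-1],[0,0,0.001,0,0,0,-1],[0,0,0.001,0,0,0,-1]]') | egrep 'pos|_force'
```

```text
position: [548.5, 40.3, 107.6]
contact_force: [1.4, 0.1, -0.4]
grasp_force: 60.8
position: [548.6, 40.3, 106.8]
contact_force: [0.6, 0.6, 1.7]
grasp_force: 60.9
```

```bash
(python3 -m handwheel '[[0,0,0.0005,0,0,0,-1],[0,0,0.001,0,0,0,-1],[0,0,0.001,0,0,0,-1]]') | egrep 'pos|_force'
```

```text
position: [548.6, 40.3, 105.6]
contact_force: [1.4, 0.7, -0.1]
grasp_force: 60.8
```

```bash
cat >> h.py <<'E'
def F(n=4):
    a=[]
    for i in range(n): get_image("wrist");a.append(read_state()["contact_force"])
    s=read_state();print("F",np.mean(a,0).round(2),"pos",s["position"].round(1),"clk",s["clock"])
E
(python3 -m handwheel '[[0,0,0.0005,0,0,0,-1],[0,0,0.001,0,0,0,-1],[0,0,0.001,0,0,0,-1]]') | egrep 'pos|_force';python3 -c "
from h import *
F(5)"
```

```text
position: [548.6, 40.3, 104.4]
contact_force: [1.6, 0.3, -2.5]
grasp_force: 60.5
F [ 1.44 -0.06 -3.67] pos [548.5  40.3 104.4] clk 13.45
```

The force has turned downward, so the balls may be snapping out over the top edge. I'll look.

Run:
```python
from h import *
a,d=get_image("wrist");b,db=get_image("scene");c=cam("scene")
z=np.hstack([cv2.resize(a[220:400,190:370],(400,400)),cv2.resize(b[150:230,260:340],(400,400),interpolation=0)]);cv2.imwrite("pics/v3.png",z)
# tray height from scene depth vs start, median over tray wood patch (front half)
d0=np.load("pics/scene0.npz")["d"]
for (x0,x1,y0,y1) in((272,290,205,220),(318,336,205,220)):
    for D in(d0,db): print(np.median([pt(c,(x,y),D[y,x])[2] for y in range(y0,y1) for x in range(x0,x1) if D[y,x]>0]).round(2),end=" ")
```

```text
78.85 75.55 78.81 75.72
```

View pics/v3.png

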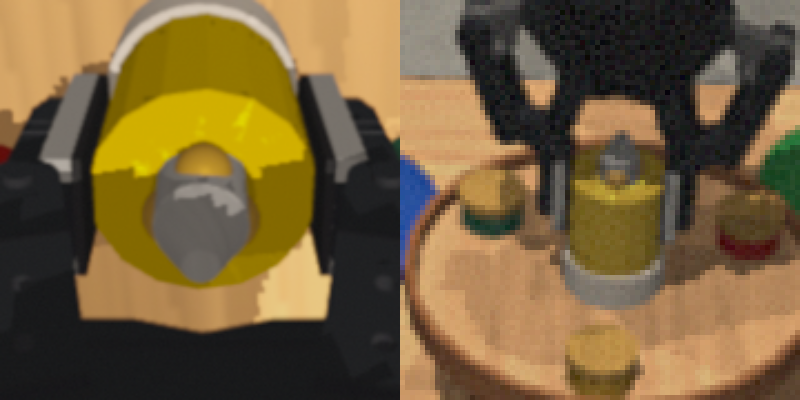

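The collar is on the hub, the balls are at its top edge, and the tray is about 3.2 mm down. One more mm will make sure of the click, well short of the 9 mm limit.

```bash
(python3 -m handwheel '[[0,0,0.0005,0,0,0,-1],[0,0,0.001,0,0,0,-1],[0,0,0.001,0,0,0,-1]]') | egrep 'pos|_force';python3 - <<'E'
from h import *
F(4)
b,db=get_image("scene");c=cam("scene")
print(np.median([pt(c,(x,y),db[y,x])[2] for y in range(205,220) for x in range(272,290) if db[y,x]>0]))
E
```

```text
position: [548.6, 40.3, 104.0]
contact_force: [1.5, 0.2, -1.9]
grasp_force: 61.0
F [ 0.29  0.33 -0.7 ] pos [548.6  40.3 104. ] clk 14.125
75.33154303923419
```

```bash
(python3 -m handwheel '[[0,0,0.0005,0,0,0,-1],[0,0,0.001,0,0,0,-1],[0,0,0.001,0,0,0,-1]]') | egrep 'pos|_force';python3 - <<'E'
from h import *
F(4)
b,db=get_image("scene");c=cam("scene")
print(np.median([pt(c,(x,y),db[y,x])[2] for y in range(205,220) for x in range(272,290) if db[y,x]>0]))
E
```

```text
position: [548.6, 40.3, 103.5]
contact_force: [-2.8, 0.7, 4.9]
grasp_force: 61.6
F [-2.77  0.71  4.82] pos [548.6  40.3 103.5] clk 14.75
74.91372890167304
```

The push now rises against the spring, so it has clicked. Stop pressing, open, and check before retreating.

```bash
(python3 -m handwheel '[[0,0,-0.0005,0,0,0,-1],[0,0,-0.001,0,0,0,-1],[0,0,-0.001,0,0,0,0.4],[0,0,-0.001,0,0,0,0.4],[0,0,-0.001,0,0,0,0.4],[0,0,-0.001,0,0,0,0.4]]');python3 - <<'E'
from h import *
F(3)
b,db=get_image("scene");c=cam("scene")
print(np.median([pt(c,(x,y),db[y,x])[2] for y in range(205,220) for x in range(272,290) if db[y,x]>0]))
E
```

```text
clock: 15.55
position: [548.8, 40.3, 103.8]
ee_rot: [0.998, -0.07, 0.001, -0.001]
contact_force: [0.0, -0.1, 0.7]
gripper_width: 60.1
grasp_force: 0.0
F [-0.35  0.04  0.67] pos [548.7  40.3 103.9] clk 15.7
75.40365920119581
```

The collar holds the tray about 3.4 mm down with the fingers open. Retreating straight up.

```bash
(python3 -m handwheel '[[0,0,-0.01,0,0,0,0.4],[0,0,-0.03,0,0,0,0.4],[0,0,-0.06,0,0,0,0.4],[0,0,-0.1,0,0,0,0.4],[0,0,-0.13,0,0,0,0.4],[0,0,-0.13,0,0,0,0.4],[0,0,-0.13,0,0,0,0.4]]')|egrep 'pos|_force|clock';python3 - <<'E'
from h import *
F(2)
b,db=get_image("scene");c=cam("scene")
print(np.median([pt(c,(x,y),db[y,x])[2] for y in range(205,220) for x in range(272,290) if db[y,x]>0]))
cv2.imwrite("pics/v4.png",cv2.resize(b[110:230,230:390],(800,600),interpolation=0))
E
```

```text
clock: 16.62
position: [547.9, 40.1, 233.7]
contact_force: [-0.5, 1.0, -1.0]
grasp_force: 0.0
F [ 0.15 -0.06 -0.73] pos [547.7  40.  232.9] clk 16.725
75.51326576206202
```

View pics/v4.png

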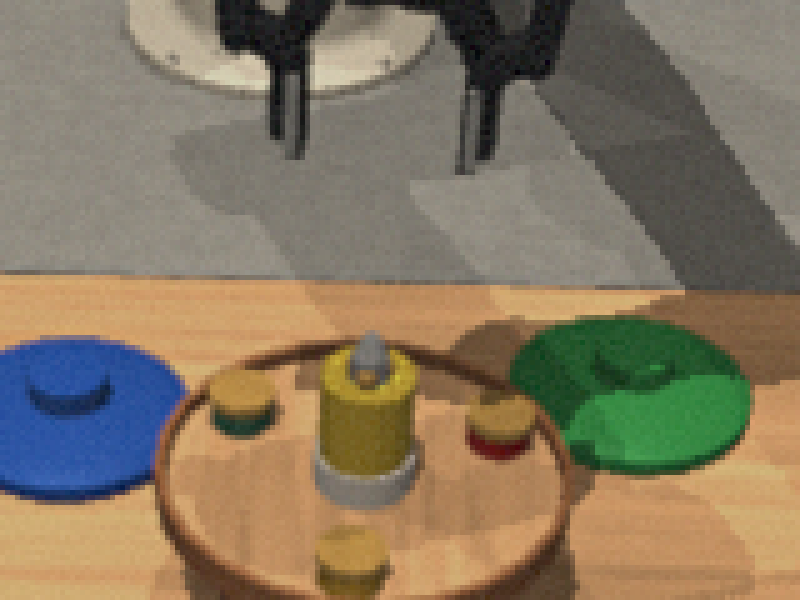

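The collar sits upright on the hub, with a brass ball standing out over its top edge at about (370,378). The gripper is clear and the tray stays about 3.3 mm down.

```bash
python3 -c "
from bench import *
print(job_done())"
```

```text
the job is handed in; nothing more can be done
None
```

The collar is clicked on under the balls and holds the tray about 3.3 mm down by itself; the gripper is clear, and the job was handed in at about 17 s, with no verdict returned.

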